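# Ready the stage fog outlet: baffle up, valve two turns open, hand on the handle

## Task

Get the fog outlet on the effects table ready for its cue. First take the plywood baffle board out of its slotted stand and lean it, foot on the table, against the far side of the guard hoop so that it stands by itself, sloping back onto the hoop, squarely in front of the nozzle; then, by the revolving handle of the handwheel, close the valve (clockwise) right to its stop and open it again exactly two full turns. Finish standing by for the cue with the handle still gripped at that setting, and leave the cup, the tape roll and the torch where they are.

Things in the scene. Friction and masses are not known exactly. Their poses are not given: they have to be found in the camera images.
- station: Fog outlet station, fixed: dark 34 mm pipe along its y, 55 mm up, on a steel plate; brass valve at y +140 mm, gauge at y -20 (top 130 high), at y -140 an elbow with a flared copper nozzle (60 wide, mouth x +56) blowing to +x, away from the robot, and in front of it a guard hoop. Origin on the table; x within 0.2 rad of world x, z up. Table bare beyond the hoop.
- hoop_top (a point): Middle of the guard hoop's level top bar, on the tube's axis: station x +80, y -140, z +103 mm. The hoop is an upside-down U of 14 mm steel tube; bar along station y, 130 mm long, its top 110 mm above the table; the feet run back along the table towards -x.
- board: Loose plywood baffle board, 10 mm thick (its x) x 170 wide (y) x 180 high (z), 0.15-0.22 kg. Origin: centre of its underside. Starts upright in the stand's slot, its x within 0.35 rad of world x, upper edge 192 mm above the table. Wanted: origin on the table 10 to 110 mm beyond the hoop bar, within 50 mm sideways of the nozzle's centre line.
- rack: Fixed wooden stand for the board, 100 x 130 mm, 52 mm high, with a slot 13 mm wide along its y axis; slot floor 12 mm above the table, slot 40 mm deep. Origin: centre of its underside.
- bonnet: Fixed brass bonnet and stem on the valve; its z (up) is the handwheel's axis, at station x 0, y +140 mm; origin 92 mm above the table. With wheel = a the handle stands 50 mm from this axis, a rad counter-clockwise (from above) from this body's +x; that direction differs from start to start.
- wheel (a joint): Angle of the dark handwheel (113 mm across, rim 142 mm above the table), rad: 0 = shut on its hard stop, grows counter-clockwise from above as it opens, 6.283 a turn, free to 25.1. Starts between 3.5 and 8.0. Stays where it is left; takes about 2 N at the handle.
- handle: Upright black revolving handle on the wheel rim: cylinder 22 mm thick, 56 mm long, 50 mm from the wheel axis, 154 to 210 mm above the table. Spins freely on its own vertical axis, so a gripper holding it from above can go round the wheel without turning. Origin: on its axis, 152 mm above the table.
- handle_mid (a point): A point on the revolving handle's axis, 186 mm above the table (24 mm below its top end): where to grip it.
- cup: Bystander: white cup, 70 mm across, 85 mm high, standing beyond the pipe. Origin: centre of its underside.
- tape: Bystander: roll of grey tape lying flat, 104 mm across, 48 mm high. Origin: centre of its underside.
- torch: Bystander: aluminium torch lying on the table between the robot and the nozzle, 130 mm long along its x axis, 38 mm thick at the head. Origin: on the table under its middle.
Mind the look-alikes: they are no part of the job. Of the things like the board, leave any that is pink or purple; of the rest the larger one is meant.

How it is judged:
By the outcome, as a careful person would: the job done as asked, in the order asked, and still so for the second after the job is handed in, while the arm keeps its last pose, push and grip.
It also fails if it takes over 72 s, if anything falls off the work surface, if the arm or the gripper's body presses on something with over 40 N, if the wrist force passes 120 N, or if a joint passes its speed limit or range.

## Robot

A 6-joint arm with a two-finger parallel gripper is mounted at the origin on the work surface. World frame = base frame: x ahead of the robot, y to its left, z up, the work surface at z = 0. Lengths are in mm, angles in rad, forces in N, time in s.
With the tool pointing down it reaches from about 300 to 750 mm from the base axis. Payload 8.5 kg.
Tool frame: the origin (TCP) lies between the finger pads; the fingertips stand 17 mm ahead of it and the grasp point (between the pads) lies 2 mm behind it; y points along the fingers, z is the direction in which the jaws open and shut, and the axes are right-handed (so a half turn about y gives the same grasp; the last joint's range is limited). The gripper opens to 85 mm and grips with 20 to 120 N. Pads are 22 mm wide; open, the fingers measure 114 mm over their backs; the gripper's body (76 mm by 85 mm) begins 54 mm behind the grasp point. The pads swing forward as they close: fully open they stand 13 mm farther back than shut.
Start: joints at [0.886, 0.381, 1.297, -0, 1.464, -0.215], TCP at [248.978, 490.398, 248.322] pointing down, gripper open.
Joint ranges: [-3.11, 3.11], [-0.89, 2.33], [0.22, 2.48], [-1.42, 4.56], [0.17, 2.85], [-2.88, 2.88]. Speed limits (rad/s): [2.39, 2.39, 3.14, 3.14, 3.14, 3.14].

## Interface

Orientations are given as a unit quaternion [x, y, z, w].
In Python, from workcell import manip, viewer, ticket gives the robot as it stands.
- The arm moves only by the tool servo_tool, never from a script. Its argument "motion" is a list of rows, each an object of numbers: "dx", "dy", "dz": the shift along the world's x, y, z in cm; "rx", "ry", "rz": the turn, a rotation vector about the world's x, y, z in degrees. A call has 1 to 20 rows; each row shifts and turns the pose as measured when the row begins; what a row does not reach is not made up. A row lasts 1/10 s, in which the tool goes at most 50 mm and 8.59 degrees, less where a joint would pass 70% of its speed; a pose out of reach is approached as far as the arm can. A call is refused whole if a number of a shift passes 5 or a number of a turn 8.59, either way. A call with a gripper value outside its range is refused whole. "fingers" is the closure in counts, from 0 (fully open) to 255 (shut), set as the call begins (left out, the last holds). The fingers move at their own pace and stop on an object; "grip_force" is the grip in N (left out, the last holds). Time passes only in rows, so rows that do not move let the fingers close. It gives the time, the measured TCP pose, the force and the opening at its end, in the units of the state.
- manip.get_state(): the state, without advancing time (a new reading comes with each control period).
- viewer.get_image(name): name is "side" or "top"; returns a dict with "frame" (480x640x3 uint8, blue, green, red), "mtx" (3x3 intrinsics, pixels), "cam_to_world" (4x4, takes a point from camera to world coordinates). Camera axes: x right, y up, looking along -z (the intrinsics and any distortion apply to the point x, -y, -z); pixel columns grow to the right and rows downward; lengths in mm; the calibration is good to about 2 mm. A picture is of the moment at which its call begins. There is no depth.
- ticket.close_job(): hands the job in, once; it reports no verdict.
The state is a dict: "time": time; "joints": joint angles; "dq": joint speeds; "joint_efforts": joint torques, N m; "position": TCP position; "tcp_rot": TCP orientation; "ft_force": force on the tool from outside, world axes, zero at the start; "torque": the same for the moment, N m; "grip_width": finger opening in mm.
Only numpy, scipy, OpenCV 4.12 (cv2) and the standard library are available. Lean on these libraries where they do the work, as an engineer would, in place of code of your own. Each camera call takes 0.05 s, during which the arm holds its last target. There are 200 camera calls.

## Working session

There is one attempt and no reset: what is moved stays moved. The work goes in short steps, Python scripts to look and compute and a tool call to move; the robot and the scene stay as the last step left them, time stands still between calls to the robot, and variables do not carry over. Pictures are saved under pics/ and viewed, about 8 in all and at most 12, crops included, and the job is handed in when it is done.

Besides the shell and the picture viewer there is one more tool, called after "Call:" as name(argument=value, ...) on one line, values as JSON. servo_tool: Moves the arm, as the interface text tells. Its arguments: {"type":"object","properties":{"motion":{"type":"array"},"fingers":{"type":"number"},"grip_force":{"type":"number"}},"required":["motion"]}

```bash
mkdir -p pics
cat > h.py <<'E'
import numpy as np, cv2, pickle
from workcell import manip, viewer, ticket
def snap(n, tag):
    d=viewer.get_image(n); cv2.imwrite(f'pics/{tag}.png',d['frame']); pickle.dump(d,open(f'pics/{tag}.pkl','wb')); return d
def load(tag): return pickle.load(open(f'pics/{tag}.pkl','rb'))
def ray(d,u,v):
    K=np.array(d['mtx']);T=np.array(d['cam_to_world'])
    p=np.linalg.inv(K)@[u,v,1]; r=T[:3,:3]@[p[0],-p[1],-p[2]]
    return T[:3,3],r
def onz(d,u,v,z):
    o,r=ray(d,u,v); return o+r*(z-o[2])/r[2]
def proj(d,P):
    K=np.array(d['mtx']);T=np.array(d['cam_to_world'])
    c=T[:3,:3].T@(np.array(P,float)-T[:3,3]); q=K@[c[0],-c[1],-c[2]]; return q[:2]/q[2]
E
python3 - <<'E'
from h import *
for n in('top','side'):
    d=snap(n,n+'0'); print(n,[k for k in d],np.round(d['mtx'],1).tolist(),np.round(d['cam_to_world'],3).tolist())
s=manip.get_state();print(s)
E
```

```text
top ['frame', 'mtx', 'cam_to_world'] [[469.4, 0.0, 319.8], [0.0, 469.4, 243.4], [0.0, 0.0, 1.0]] [[-0.017, 0.992, -0.129, 386.161], [-1.0, -0.018, -0.004, -114.462], [-0.006, 0.129, 0.992, 1412.74], [0.0, 0.0, 0.0, 1.0]]
side ['frame', 'mtx', 'cam_to_world'] [[586.7, 0.0, 333.7], [0.0, 586.7, 235.5], [0.0, 0.0, 1.0]] [[-0.92, 0.201, -0.336, -20.621], [-0.391, -0.482, 0.784, 1217.076], [-0.005, 0.853, 0.522, 1014.057], [0.0, 0.0, 0.0, 1.0]]
{'time': 0.1, 'joints': array([ 8.85704957e-01,  3.81138863e-01,  1.29816888e+00,  8.32389674e-06,
        1.46359789e+00, -2.15287548e-01]), 'dq': array([ 0.00035709, -0.00280753, -0.00189219,  0.0012738 , -0.00125854,
       -0.00061453]), 'joint_efforts': array([ 4.11446410e-03, -4.49220049e+01, -2.31656581e+01, -2.04227254e-04,
        3.62737053e-03, -5.43250701e-05]), 'position': array([248.82954202, 490.22362359, 247.77342987]), 'tcp_rot': array([ 0.6881041 , -0.1647823 ,  0.16437304, -0.68727072]), 'ft_force': array([ 0.25233355,  0.0602072 , -0.31373468]), 'torque': array([0.00276922, 0.00353097, 0.05773259]), 'grip_width': 85.423604715601}
```

View pics/top0.png

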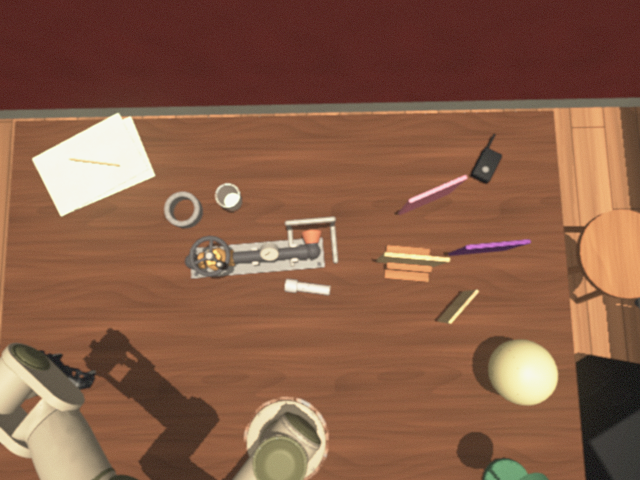

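View pics/side0.png

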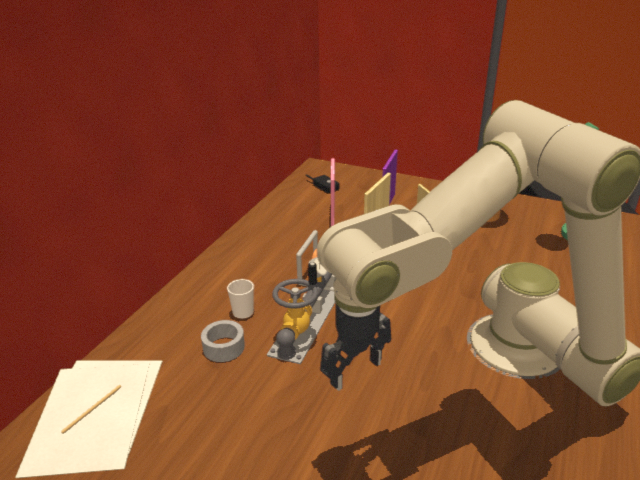

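Top: wheel at (211,257), hoop bar (287..335,221), board in the rack (380..450,259), torch (307,287). Side: handle near (312,272). Zoom in for exact pixels.

Run:
```python
from h import *
d=load('top0');f=d['frame']
a=cv2.resize(f[200:310,180:460],None,fx=2.85,fy=2.85,interpolation=cv2.INTER_CUBIC)
s=load('side0')['frame'][215:365,250:410]
b=cv2.resize(s,None,fx=1.87,fy=1.87,interpolation=cv2.INTER_CUBIC)
c=np.zeros((600,800,3),np.uint8);c[:a.shape[0],:a.shape[1]]=a[:,:800];c[316:316+b.shape[0],:b.shape[1]]=b[:284]
cv2.imwrite('pics/crop0.png',c)
hsv=cv2.cvtColor(f,cv2.COLOR_BGR2HSV)
for n,lo,hi in(('yel',(18,60,150),(35,200,255)),):
    m=cv2.inRange(hsv,lo,hi);k,l,st,ce=cv2.connectedComponentsWithStats(m)
    for i in range(1,k):
        if 30<st[i,4]<3000:
            ys,xs=np.where(l==i);r=cv2.minAreaRect(np.c_[xs,ys].astype(np.float32))
            print(n,st[i],ce[i].round(1),r)
            print([onz(d,*p,192).round(0) for p in cv2.boxPoints(r)])
```

```text
yel [ 70 159  50   8  93] [ 94.5 162.1] ((94.47655487060547, 162.19227600097656), (49.3659782409668, 2.1063461303710938), 6.952957630157471)
[array([783., 559., 192.]), array([788., 559., 192.]), array([769., 426., 192.]), array([763., 426., 192.])]
yel [213 250   8   9  41] [216.6 254. ] ((216.50001525878906, 254.00003051757812), (9.399999618530273, 4.399999618530273), 53.13010025024414)
[array([528., 173., 192.]), array([535., 164., 192.]), array([515., 149., 192.]), array([508., 158., 192.])]
yel [384 252  66  10 303] [416.4 256.8] ((416.4793701171875, 256.73736572265625), (65.3620376586914, 5.45766544342041), 4.969740867614746)
[array([ 507., -276.,  192.]), array([ 521., -278.,  192.]), array([ 503., -447.,  192.]), array([ 489., -445.,  192.])]
yel [207 260   9   6  36] [210.4 262.4] ((211.0, 262.5), (5.0, 8.0), 90.0)
[array([506., 186., 192.]), array([506., 165., 192.]), array([493., 164., 192.]), array([493., 185., 192.])]
yel [448 290  31  34 161] [462.1 307. ] ((462.74822998046875, 306.7206726074219), (4.4014105796813965, 43.931060791015625), 41.6335334777832)
[array([ 336., -431.,  192.]), array([ 419., -511.,  192.]), array([ 411., -519.,  192.]), array([ 329., -439.,  192.])]
yel [ 492  340   66   65 2032] [518.5 370.3] ((524.5, 372.0), (64.0, 65.0), 90.0)
[array([ 288., -545.,  192.]), array([ 286., -710.,  192.]), array([ 128., -697.,  192.]), array([ 131., -534.,  192.])]
yel [ 236  401   89   79 1445] [284.4 443.4] ((280.0, 440.0), (78.0, 88.0), 90.0)
[array([149., 108., 192.]), array([ 145., -114.,  192.]), array([ -40., -110.,  192.]), array([-37., 107., 192.])]
yel [264 448  32  32 796] [279.8 464.5] ((279.5, 463.5), (31.0, 31.0), 90.0)
[array([ 35.,  37., 192.]), array([ 34., -40., 192.]), array([-39., -39., 192.]), array([-38.,  38., 192.])]
```

View pics/crop0.png

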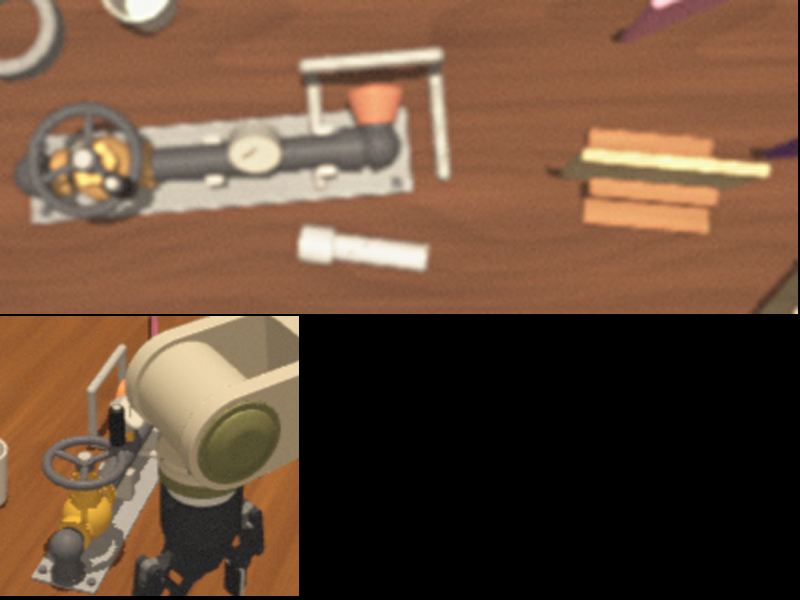

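Crop: hoop bar ends at crop (303,66)/(440,54), wheel centre (86,160), handle top about (119,184), board top edge (585,155)-(769,171). The torch is clear of the path.

Run:
```python
from h import *
from scipy.spatial.transform import Rotation as R
d=load('top0');s=load('side0')
P=lambda x,y,z:onz(d,180+x/2.85-.3,200+y/2.85-.3,z)
a=P(303,66,108);b=P(440,54,108);print('bar',a,b,np.linalg.norm(a-b),'mid',(a+b)/2)
w=P(86,160,142);h=P(119,184,210);print('wheel',w,'handle',h,'r',np.linalg.norm((h-w)[:2]))
yaw=np.arctan2(*( -(a-b)[:2])) # placeholder
u=(w-(a+b)/2)[:2];print('mid->wheel',u,'expect len',np.hypot(280,80),'station yaw',np.arctan2(u[1],u[0])-np.arctan2(280,-80),'bar yaw',np.arctan2(-(a-b)[0],(a-b)[1]))
# side check
print('side proj handle top',proj(s,[h[0],h[1],210]),'wheel',proj(s,w),'bar',proj(s,a),proj(s,b),'board top',proj(s,[514,-277,192]),proj(s,[496,-446,192]))
# side handle: dark blob
f=cv2.cvtColor(s['frame'],cv2.COLOR_BGR2GRAY)[255:290,300:325]
print((f<50).astype(int).sum(1), [np.where(r<50)[0].mean().round(1)+300 if (r<50).any() else 0 for r in f])
st=manip.get_state();print(R.from_quat(st['tcp_rot']).as_matrix().round(3))
```

```text
bar [615.6895459  -15.46525205 108.        ] [ 625.23511774 -151.23190218  108.        ] 136.101804643988 mid [620.46233182 -83.34857712 108.        ]
wheel [522.4163331 190.1686181 142.       ] handle [492.81343961 143.77244444 210.        ] r 55.03577230861306
mid->wheel [-98.04599872 273.51719522] expect len 291.20439557122074 station yaw 0.06589525906518534 bar yaw 0.07019315433688351
side proj handle top [313.66013093 262.04828962] wheel [295.45527331 292.14274831] bar [298.45784823 253.38113771] [315.40236574 229.83548286] board top [365.41039832 193.6481834 ] [388.75003489 172.45042051]
[0 0 0 0 0 0 0 0 0 0 1 3 7 8 8 8 8 8 9 9 9 8 8 8 7 8 8 8 7 6 0 0 0 0 0] [0, 0, 0, 0, 0, 0, 0, 0, 0, 0, np.float64(309.0), np.float64(311.3), np.float64(312.0), np.float64(311.5), np.float64(311.5), np.float64(311.5), np.float64(311.5), np.float64(311.5), np.float64(312.0), np.float64(312.0), np.float64(312.0), np.float64(312.5), np.float64(312.5), np.float64(312.5), np.float64(312.0), np.float64(312.5), np.float64(312.5), np.float64(312.5), np.float64(313.0), np.float64(312.5), 0, 0, 0, 0, 0]
[[ 0.892 -0.001  0.453]
 [-0.453 -0.001  0.892]
 [-0.    -1.    -0.001]]
```

Call:
servo_tool(motion=[{"dx":1.4,"dy":-4.7,"dz":0.1,"rz":-3.8},{"dx":1.4,"dy":-4.7,"dz":0.1,"rz":-3.8},{"dx":1.4,"dy":-4.7,"dz":0.1,"rz":-3.8},{"dx":1.4,"dy":-4.7,"dz":0.1,"rz":-3.8},{"dx":1.4,"dy":-4.7,"dz":0.1,"rz":-3.8},{"dx":1.4,"dy":-4.7,"dz":0.1,"rz":-3.8},{"dx":1.4,"dy":-4.7,"dz":0.1,"rz":-3.8},{"dx":1.4,"dy":-4.7,"dz":0.1,"rz":-3.8},{"dx":1.4,"dy":-4.7,"dz":0.1,"rz":-3.8},{"dx":1.4,"dy":-4.7,"dz":0.1,"rz":-3.8},{"dx":1.4,"dy":-4.7,"dz":0.1,"rz":-3.8},{"dx":1.4,"dy":-4.7,"dz":0.1,"rz":-3.8},{"dx":1.4,"dy":-4.7,"dz":0.1,"rz":-3.8},{"dx":1.4,"dy":-4.7,"dz":0.1,"rz":-3.8},{"dx":1.4,"dy":-4.7,"dz":0.1,"rz":-3.8},{"dx":1.4,"dy":-4.7,"dz":0.1,"rz":-3.8}], fingers=0, grip_force=60)

```text
$.motion[0]: bad value
```

Call:
servo_tool(motion=[{"dx":1.4,"dy":-4.7,"dz":0.1,"rx":0,"ry":0,"rz":-3.8},{"dx":1.4,"dy":-4.7,"dz":0.1,"rx":0,"ry":0,"rz":-3.8},{"dx":1.4,"dy":-4.7,"dz":0.1,"rx":0,"ry":0,"rz":-3.8},{"dx":1.4,"dy":-4.7,"dz":0.1,"rx":0,"ry":0,"rz":-3.8},{"dx":1.4,"dy":-4.7,"dz":0.1,"rx":0,"ry":0,"rz":-3.8},{"dx":1.4,"dy":-4.7,"dz":0.1,"rx":0,"ry":0,"rz":-3.8},{"dx":1.4,"dy":-4.7,"dz":0.1,"rx":0,"ry":0,"rz":-3.8},{"dx":1.4,"dy":-4.7,"dz":0.1,"rx":0,"ry":0,"rz":-3.8}], fingers=0, grip_force=60)

```text
time: 0.9
position: [358.2, 107.9, 253.0]
tcp_rot: [0.62, -0.343, 0.341, -0.618]
ft_force: [0.5, 1.5, -0.3]
grip_width: 85.3
```

Call:
servo_tool(motion=[{"dx":1.47,"dy":-4.69,"dz":0,"rx":0,"ry":0,"rz":-3.88},{"dx":1.47,"dy":-4.69,"dz":0,"rx":0,"ry":0,"rz":-3.88},{"dx":1.47,"dy":-4.69,"dz":0,"rx":0,"ry":0,"rz":-3.88},{"dx":1.47,"dy":-4.69,"dz":0,"rx":0,"ry":0,"rz":-3.88},{"dx":1.47,"dy":-4.69,"dz":0,"rx":0,"ry":0,"rz":-3.88},{"dx":1.47,"dy":-4.69,"dz":0,"rx":0,"ry":0,"rz":-3.88},{"dx":1.47,"dy":-4.69,"dz":0,"rx":0,"ry":0,"rz":-3.88},{"dx":1.47,"dy":-4.69,"dz":0,"rx":0,"ry":0,"rz":-3.88},{"dx":1.47,"dy":-4.69,"dz":0,"rx":0,"ry":0,"rz":-3.88},{"dx":1.47,"dy":-4.69,"dz":0,"rx":0,"ry":0,"rz":-3.88},{"dx":0,"dy":0,"dz":0,"rx":0,"ry":0,"rz":0}])

```text
time: 2.0
position: [502.1, -376.0, 248.9]
tcp_rot: [-0.46, 0.54, -0.534, 0.459]
ft_force: [-0.9, 1.1, -1.2]
grip_width: 85.1
```

Run:
```python
from h import *
from scipy.spatial.transform import Rotation as R
st=manip.get_state();print(st['time'],st['position'],R.from_quat(st['tcp_rot']).as_matrix().round(3).tolist(),st['joints'].round(2))
t=snap('top','t1')['frame'][200:320,340:500];s=snap('side','s1')['frame'][100:260,300:460]
c=np.zeros((600,800,3),np.uint8);a=cv2.resize(t,None,fx=2.5,fy=2.5,interpolation=2);b=cv2.resize(s,None,fx=2.5,fy=2.5,interpolation=2)
c[:300,:400]=a;c[:400,400:]=b;cv2.imwrite('pics/c1.png',c[:400])
```

```text
2.0 [ 502.1132758  -375.95876628  248.94420681] [[-0.155, -0.006, 0.988], [-0.988, 0.006, -0.155], [-0.005, -1.0, -0.007]] [-0.83  0.52  1.06 -0.    1.57 -0.68]
```

View pics/c1.png

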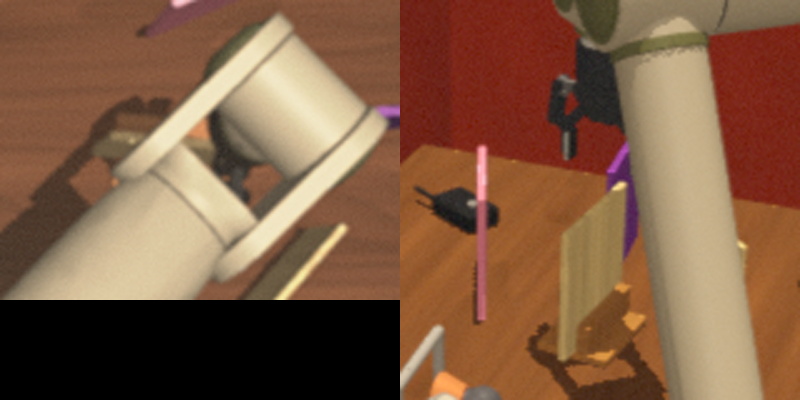

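Side crop confirms the board's top edge: measured (365,194) and (390,173) against predicted (365,194) and (389,172). Gripper is above it with the pads open.

Call:
servo_tool(motion=[{"dx":0.15,"dy":0.75,"dz":0,"rx":0,"ry":0,"rz":1.4},{"dx":0.15,"dy":0.75,"dz":0,"rx":0,"ry":0,"rz":1.4},{"dx":0,"dy":0,"dz":-2.0,"rx":0,"ry":0,"rz":0},{"dx":0,"dy":0,"dz":-3.0,"rx":0,"ry":0,"rz":0},{"dx":0,"dy":0,"dz":-2.5,"rx":0,"ry":0,"rz":0},{"dx":0,"dy":0,"dz":-1.2,"rx":0,"ry":0,"rz":0},{"dx":0,"dy":0,"dz":0,"rx":0,"ry":0,"rz":0}])

```text
time: 2.8
position: [505.6, -343.5, 165.4]
tcp_rot: [-0.48, 0.521, -0.518, 0.48]
ft_force: [-1.0, 0.6, 0.6]
grip_width: 85.5
```

Call:
servo_tool(motion=[{"dx":0,"dy":0,"dz":0,"rx":0,"ry":0,"rz":0},{"dx":0,"dy":0,"dz":0,"rx":0,"ry":0,"rz":0},{"dx":0,"dy":0,"dz":0,"rx":0,"ry":0,"rz":0},{"dx":0,"dy":0,"dz":0,"rx":0,"ry":0,"rz":0},{"dx":0,"dy":0,"dz":0,"rx":0,"ry":0,"rz":0},{"dx":0,"dy":0,"dz":0,"rx":0,"ry":0,"rz":0},{"dx":0,"dy":0,"dz":0,"rx":0,"ry":0,"rz":0},{"dx":0,"dy":0,"dz":0,"rx":0,"ry":0,"rz":0}], fingers=255, grip_force=50)

```text
time: 3.6
position: [506.6, -341.8, 170.1]
tcp_rot: [0.481, -0.518, 0.519, -0.481]
ft_force: [0.2, 0.6, -0.2]
grip_width: 9.5
```

Call:
servo_tool(motion=[{"dx":0,"dy":0,"dz":1.0,"rx":0,"ry":0,"rz":0},{"dx":0,"dy":0,"dz":1.5,"rx":0,"ry":0,"rz":0},{"dx":0,"dy":0,"dz":2,"rx":0,"ry":0,"rz":0},{"dx":0,"dy":0,"dz":2.5,"rx":0,"ry":0,"rz":0},{"dx":0,"dy":0,"dz":2.5,"rx":0,"ry":0,"rz":0},{"dx":0,"dy":0,"dz":2.5,"rx":0,"ry":0,"rz":0},{"dx":0,"dy":0,"dz":1.5,"rx":0,"ry":0,"rz":0},{"dx":0,"dy":2,"dz":0.5,"rx":0,"ry":0,"rz":0},{"dx":0,"dy":3,"dz":0,"rx":0,"ry":0,"rz":1},{"dx":0,"dy":3,"dz":0,"rx":0,"ry":0,"rz":1},{"dx":0,"dy":3,"dz":0,"rx":0,"ry":0,"rz":1},{"dx":0,"dy":3,"dz":0,"rx":0,"ry":0,"rz":1},{"dx":0,"dy":3,"dz":0,"rx":0,"ry":0,"rz":1},{"dx":0,"dy":3,"dz":0,"rx":0,"ry":0,"rz":1},{"dx":0,"dy":2,"dz":0,"rx":0,"ry":0,"rz":1},{"dx":0,"dy":1,"dz":0,"rx":0,"ry":0,"rz":0},{"dx":0,"dy":0,"dz":0,"rx":0,"ry":0,"rz":0}])

```text
time: 5.3
position: [500.6, -94.4, 318.3]
tcp_rot: [-0.513, 0.488, -0.485, 0.514]
ft_force: [-0.0, -0.5, -1.6]
grip_width: 9.5
```

```bash
cat >> h.py <<'E'
from scipy.spatial.transform import Rotation as R
def pose():
    st=manip.get_state();M=R.from_quat(st['tcp_rot']).as_matrix();z=M[:,2]*np.sign(M[0,2])
    print('t',round(st['time'],2),'p',st['position'].round(1),'jaw hdg',np.degrees(np.arctan2(z[1],z[0])).round(2),'toolY',M[:,1].round(3),'jaw',M[:,2].round(3),'F',st['ft_force'].round(1),'w',round(st['grip_width'],1),'q',st['joints'].round(2)); return st
E
python3 -c "
from h import *
pose()"
```

```text
t 5.3 p [500.6 -94.4 318.3] jaw hdg 3.12 toolY [-0.002  0.004 -1.   ] jaw [ 0.999  0.054 -0.002] F [-0.  -0.5 -1.6] w 9.5 q [-0.42  0.27  1.26  0.    1.61 -0.47]
```

Call:
servo_tool(motion=[{"dx":1,"dy":0.3,"dz":0,"rx":0.1,"ry":-1.5,"rz":0.1},{"dx":2,"dy":0.5,"dz":0,"rx":0.2,"ry":-3,"rz":0.1},{"dx":2,"dy":0.5,"dz":0,"rx":0.2,"ry":-3,"rz":0.1},{"dx":2,"dy":0.5,"dz":0,"rx":0.2,"ry":-3,"rz":0.1},{"dx":2,"dy":0.5,"dz":0,"rx":0.2,"ry":-3,"rz":0.1},{"dx":2,"dy":0.5,"dz":0,"rx":0.2,"ry":-3,"rz":0.1},{"dx":1,"dy":0.3,"dz":0,"rx":0.2,"ry":-3,"rz":0.1},{"dx":0.5,"dy":0,"dz":-1,"rx":0.2,"ry":-2,"rz":0},{"dx":0,"dy":0,"dz":-2,"rx":0,"ry":-1,"rz":0},{"dx":0,"dy":0,"dz":-2,"rx":0,"ry":0,"rz":0},{"dx":0,"dy":0,"dz":-2,"rx":0,"ry":0,"rz":0},{"dx":0,"dy":0,"dz":-1,"rx":0,"ry":0,"rz":0},{"dx":0,"dy":0,"dz":0,"rx":0,"ry":0,"rz":0},{"dx":0,"dy":0,"dz":0,"rx":0,"ry":0,"rz":0}])

```text
time: 6.7
position: [637.2, -74.3, 233.5]
tcp_rot: [-0.392, 0.378, -0.576, 0.609]
ft_force: [0.7, 0.6, -1.4]
grip_width: 9.6
```

Run:
```python
from h import *
pose()
t=snap('top','t2')['frame'][130:310,220:420];s=snap('side','s2')['frame'][130:330,200:420]
c=np.zeros((500,800,3),np.uint8);a=cv2.resize(t,(400,360),interpolation=2);b=cv2.resize(s,(400,364),interpolation=2)
c[:360,:400]=a;c[:364,400:]=b;cv2.imwrite('pics/c2.png',c[:364])
```

```text
t 6.7 p [637.2 -74.3 233.5] jaw hdg 2.61 toolY [ 0.405  0.028 -0.914] jaw [0.913 0.042 0.406] F [ 0.7  0.6 -1.4] w 9.6 q [-0.37  0.4   1.37  0.21  1.   -0.49]
```

View pics/c2.png

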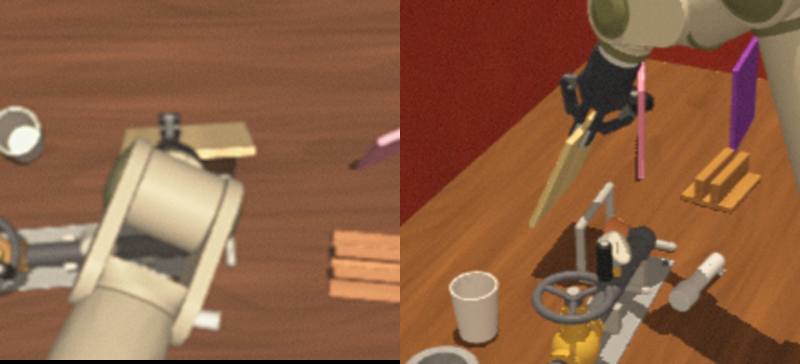

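Board is held, tilted, past the hoop (side crop: hoop (597,215), board foot (540,222) still high). Lowering it.

Call:
servo_tool(motion=[{"dx":-0.5,"dy":0.3,"dz":-1,"rx":0,"ry":0,"rz":0.6},{"dx":-0.5,"dy":0.3,"dz":-1.5,"rx":0,"ry":0,"rz":0.6},{"dx":-0.4,"dy":0.3,"dz":-2,"rx":0,"ry":0,"rz":0},{"dx":0,"dy":0,"dz":-1.5,"rx":0,"ry":0,"rz":0},{"dx":0,"dy":0,"dz":-0.7,"rx":0,"ry":0,"rz":0},{"dx":0,"dy":0,"dz":0,"rx":0,"ry":0,"rz":0},{"dx":0,"dy":0,"dz":0,"rx":0,"ry":0,"rz":0}])

```text
time: 7.5
position: [622.2, -64.0, 167.1]
tcp_rot: [-0.396, 0.37, -0.571, 0.617]
ft_force: [0.0, -0.1, -2.1]
grip_width: 9.6
```

```bash
python3 -c "
from h import *
pose()"
```

```text
t 7.5 p [622.2 -64.  167.1] jaw hdg 4.13 toolY [ 0.411  0.035 -0.911] jaw [0.909 0.066 0.412] F [ 0.  -0.1 -2.1] w 9.6 q [-0.36  0.44  1.52  0.25  0.81 -0.57]
```

Call:
servo_tool(motion=[{"dx":0,"dy":0,"dz":-0.5,"rx":0,"ry":0,"rz":0},{"dx":0,"dy":0,"dz":-0.5,"rx":0,"ry":0,"rz":0},{"dx":0,"dy":0,"dz":-0.3,"rx":0,"ry":0,"rz":0},{"dx":0,"dy":0,"dz":-0.1,"rx":0,"ry":0,"rz":0},{"dx":0,"dy":0,"dz":0,"rx":0,"ry":0,"rz":0}])

```text
time: 8.0
position: [623.0, -64.4, 153.9]
tcp_rot: [-0.395, 0.369, -0.572, 0.617]
ft_force: [0.1, -0.6, -1.3]
grip_width: 9.7
```

Call:
servo_tool(motion=[{"dx":0,"dy":0,"dz":-0.2,"rx":0,"ry":0,"rz":0},{"dx":0,"dy":0,"dz":0,"rx":0,"ry":0,"rz":0}])

```text
time: 8.2
position: [623.1, -64.4, 151.9]
tcp_rot: [-0.395, 0.369, -0.572, 0.617]
ft_force: [-0.6, 1.0, -1.0]
grip_width: 9.3
```

Call:
servo_tool(motion=[{"dx":0,"dy":0,"dz":-0.2,"rx":0,"ry":0,"rz":0},{"dx":0,"dy":0,"dz":0,"rx":0,"ry":0,"rz":0}])

```text
time: 8.4
position: [623.1, -64.4, 149.9]
tcp_rot: [-0.395, 0.369, -0.572, 0.617]
ft_force: [-0.3, 0.1, -1.8]
grip_width: 9.7
```

Call:
servo_tool(motion=[{"dx":0,"dy":0,"dz":-0.2,"rx":0,"ry":0,"rz":0},{"dx":0,"dy":0,"dz":0,"rx":0,"ry":0,"rz":0}])

```text
time: 8.6
position: [623.1, -64.4, 147.7]
tcp_rot: [-0.395, 0.369, -0.572, 0.617]
ft_force: [0.6, 0.4, -1.8]
grip_width: 9.4
```

Call:
servo_tool(motion=[{"dx":0,"dy":0,"dz":-0.2,"rx":0,"ry":0,"rz":0},{"dx":0,"dy":0,"dz":0,"rx":0,"ry":0,"rz":0}])

```text
time: 8.8
position: [623.3, -64.4, 146.0]
tcp_rot: [-0.395, 0.368, -0.572, 0.617]
ft_force: [-0.8, -0.2, -0.6]
grip_width: 9.5
```

Call:
servo_tool(motion=[{"dx":0,"dy":0,"dz":-0.2,"rx":0,"ry":0,"rz":0},{"dx":0,"dy":0,"dz":0,"rx":0,"ry":0,"rz":0}])

```text
time: 9.0
position: [623.8, -64.2, 145.9]
tcp_rot: [-0.394, 0.367, -0.573, 0.618]
ft_force: [0.6, -0.3, -2.3]
grip_width: 9.2
```

Foot touches at z 146 as predicted. Now draw back onto the bar.

Call:
servo_tool(motion=[{"dx":-0.3,"dy":0,"dz":0.05,"rx":0,"ry":0,"rz":0},{"dx":-0.3,"dy":0,"dz":0,"rx":0,"ry":0,"rz":0},{"dx":0,"dy":0,"dz":0,"rx":0,"ry":0,"rz":0}])

```text
time: 9.3
position: [617.0, -64.2, 145.9]
tcp_rot: [-0.395, 0.367, -0.572, 0.618]
ft_force: [-0.3, -0.3, -0.7]
grip_width: 9.3
```

Call:
servo_tool(motion=[{"dx":-0.3,"dy":0,"dz":0,"rx":0,"ry":0,"rz":0},{"dx":0,"dy":0,"dz":0,"rx":0,"ry":0,"rz":0}])

```text
time: 9.5
position: [614.0, -64.4, 145.8]
tcp_rot: [-0.394, 0.367, -0.573, 0.618]
ft_force: [0.5, 0.5, -2.0]
grip_width: 9.6
```

```bash
python3 -c "
from h import *
pose()
s=snap('side','s3')['frame'][170:330,240:400]
cv2.imwrite('pics/c3.png',cv2.resize(s,None,fx=3.7,fy=3.7,interpolation=2))"
```

```text
t 9.5 p [614.  -64.4 145.8] jaw hdg 4.22 toolY [ 0.418  0.033 -0.908] jaw [0.905 0.067 0.419] F [ 0.5  0.5 -2. ] w 9.6 q [-0.37  0.46  1.58  0.27  0.73 -0.61]
```

View pics/c3.png

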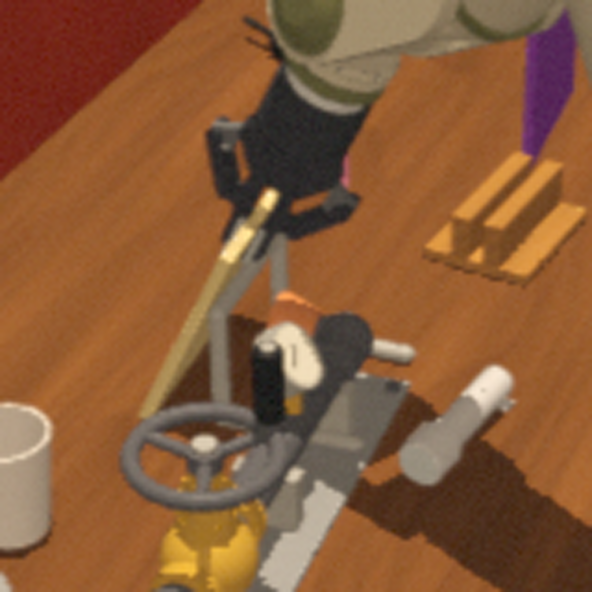

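Side crop: foot near corner at (147,415), inner face against the bar's near end (222,310), handle (268,380). Nudge and release.

Call:
servo_tool(motion=[{"dx":-0.15,"dy":0,"dz":0,"rx":0,"ry":0,"rz":0},{"dx":0,"dy":0,"dz":0,"rx":0,"ry":0,"rz":0}])

```text
time: 9.75
position: [613.6, -64.6, 146.5]
tcp_rot: [-0.393, 0.366, -0.574, 0.618]
ft_force: [0.0, -0.2, -1.4]
grip_width: 9.4
```

Call:
servo_tool(motion=[{"dx":0,"dy":0,"dz":0,"rx":0,"ry":0,"rz":0},{"dx":0,"dy":0,"dz":0,"rx":0,"ry":0,"rz":0},{"dx":0,"dy":0,"dz":0,"rx":0,"ry":0,"rz":0},{"dx":0,"dy":0,"dz":0,"rx":0,"ry":0,"rz":0},{"dx":0,"dy":0,"dz":0,"rx":0,"ry":0,"rz":0}], fingers=170)

```text
time: 10.25
position: [613.2, -64.7, 146.6]
tcp_rot: [-0.394, 0.366, -0.573, 0.618]
ft_force: [0.3, -1.1, -0.6]
grip_width: 28.1
```

Call:
servo_tool(motion=[{"dx":-0.2,"dy":0,"dz":0.5,"rx":0,"ry":0,"rz":0},{"dx":-0.45,"dy":0,"dz":1,"rx":0,"ry":0,"rz":0},{"dx":-0.9,"dy":0,"dz":2,"rx":0,"ry":0,"rz":0},{"dx":-1.3,"dy":0,"dz":3,"rx":0,"ry":0,"rz":0},{"dx":-1.3,"dy":0,"dz":3,"rx":0,"ry":0,"rz":0},{"dx":-0.5,"dy":0,"dz":1.5,"rx":0,"ry":0,"rz":0},{"dx":0,"dy":0,"dz":0,"rx":0,"ry":0,"rz":0}])

```text
time: 10.95
position: [562.7, -64.3, 264.4]
tcp_rot: [-0.394, 0.365, -0.574, 0.618]
ft_force: [0.7, 0.4, 0.6]
grip_width: 28.3
```

```bash
python3 -c "
from h import *
pose()
d=snap('side','s4');s=d['frame'][170:330,240:400]
a=cv2.resize(s,(500,500),interpolation=2)
t=snap('top','t4')['frame'][190:290,190:350]
b=cv2.resize(t,(300,188),interpolation=2);c=np.zeros((500,800,3),np.uint8);c[:,:500]=a;c[:188,500:]=b
cv2.imwrite('pics/c4.png',c)"
```

```text
t 10.95 p [562.7 -64.3 264.4] jaw hdg 4.27 toolY [ 0.421  0.031 -0.906] jaw [0.904 0.068 0.422] F [0.7 0.4 0.6] w 28.3 q [-0.41  0.24  1.53  0.24  1.   -0.57]
```

View pics/c4.png

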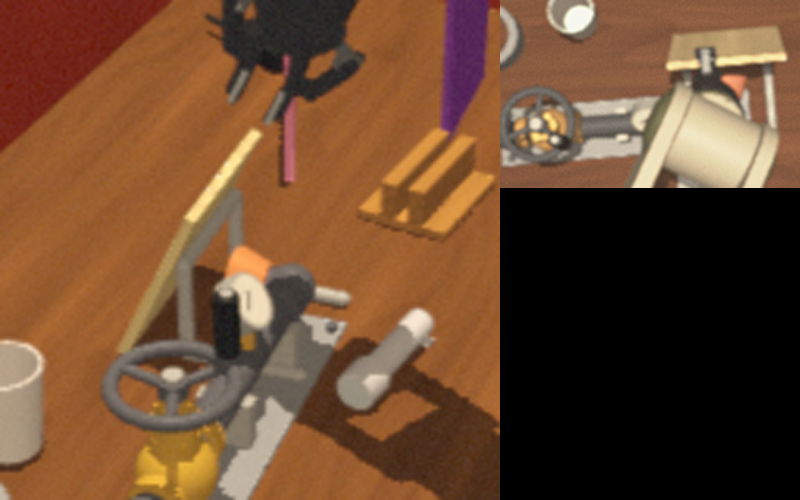

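Board stands leaning on the hoop (side crop: top edge (225,175), foot (125,345)), no longer touched by the gripper. Next the handle.

```bash
python3 -c "
from h import *
s=load('s4');f=cv2.cvtColor(s['frame'],cv2.COLOR_BGR2GRAY)
m=(f<55).astype(np.uint8);m[:255]=0;m[290:]=0;m[:,:300]=0;m[:,325:]=0
k,l,st,ce=cv2.connectedComponentsWithStats(m)
for i in range(1,k):
  if st[i,4]>50: print(st[i],ce[i],onz(s,ce[i][0],ce[i][1],182))
d=load('t4');g=cv2.cvtColor(d['frame'],cv2.COLOR_BGR2GRAY)
print('exp side of (495,148,182)',proj(s,[495,148,182]),'top of (495,148,210)',proj(d,[495,148,210]), 'foot',[proj(s,p).round(1) for p in ([620.5+55-5.8,-83.3+3.7+85,0],[620.5+65-5.8,-83.3+3.7+85,0])])
print(g[255:275,210:232])
"
```

```text
[302 256  15  29 247] [309.47773279 271.49797571] [502.84162907 148.17167973 182.        ]
exp side of (495,148,182) [312.39178126 272.1653642 ] top of (495,148,210) [219.82070551 263.44317855] foot [array([280. , 284.1]), array([276.9, 283.3])]
[[231 204 153 110  95 128 187 219 224 205 162 141 160 166 156 129 114 116
  110  97  99 100]
 [228 195 146 109  97 127 180 217 225 215 173 138 155 167 158 133 116 114
  112  97  98  99]
 [215 178 133 104  95 114 160 204 222 203 159 125 153 167 161 136 113 119
  110  97 104 107]
 [169 138 114 100  99 104 136 185 202 181 130 123 155 169 159 132 116 116
  105  98 108 107]
 [124 104  92 101 103 103 109 137 153 137 108 117 152 170 152 125 115 112
  102  99 109 114]
 [137 110 102 115 124 111  98  89  99  96  90 107 142 154 141 123 116 111
  101  95 103 117]
 [196 170 163 175 168 137 101  87  98  99  89  91 105 117 114 109 112 109
  103  97 103 112]
 [221 212 210 214 206 166 118 131 162 164 141  99  77  74  73  78  97 105
   94  93 100 109]
 [223 216 212 210 203 163 140 186 220 218 189 137  91  60  45  56  76  82
   86  96 103 107]
 [199 185 177 175
[... 306 characters left out ...]
9  67  53  46  46  45  53  63
   83  92 102  99]
 [155 151 147 148 152 148 141 122  96  80  69  54  44  47  45  53  63  73
   89  99 103  99]
 [175 160 146 137 135 132 128 115 106  99  91  76  64  63  69  73  81  89
   93 101 102  99]
 [187 174 156 131 117 109 109 109 107 112 109 103  97 109 122 122 109 101
  103 102 101  93]
 [168 160 141 119 108 105 108 111 117 114 109 115 127 145 151 143 129 107
  102  98 101 104]
 [127 120 118 110 112 111 115 112 111 105 112 134 142 140 133 124 115 103
   97 102 112 128]
 [108 108 110 113 115 111 109 103 101  99 114 138 134 119 103 101  97 100
  106 125 146 167]
 [112 109 110 106 107 102  97  96 101 105 106 117 111  98  93  89  94  91
  111 139 168 182]]
```

Call:
servo_tool(motion=[{"dx":-0.4,"dy":1.5,"dz":0.5,"rx":-0.1,"ry":3,"rz":0},{"dx":-0.8,"dy":2.5,"dz":0.2,"rx":-0.2,"ry":4,"rz":0},{"dx":-0.8,"dy":2.5,"dz":0,"rx":-0.3,"ry":4,"rz":0},{"dx":-0.8,"dy":2.5,"dz":0,"rx":-0.3,"ry":4,"rz":0},{"dx":-0.8,"dy":2.5,"dz":0,"rx":-0.3,"ry":4,"rz":0},{"dx":-0.8,"dy":2.5,"dz":0,"rx":-0.3,"ry":3,"rz":0},{"dx":-0.8,"dy":2.5,"dz":0,"rx":-0.2,"ry":1.5,"rz":0},{"dx":-0.5,"dy":1.5,"dz":0,"rx":0,"ry":0,"rz":0},{"dx":-0.3,"dy":0.7,"dz":0,"rx":0,"ry":0,"rz":0},{"dx":0,"dy":0,"dz":0,"rx":0,"ry":0,"rz":0},{"dx":0,"dy":0,"dz":0,"rx":0,"ry":0,"rz":0}], fingers=90)

```text
time: 12.15
position: [498.8, 129.3, 254.5]
tcp_rot: [0.522, -0.487, 0.477, -0.513]
ft_force: [0.5, 0.1, 0.0]
grip_width: 54.9
```

```bash
python3 -c "
from h import *
pose()"
```

```text
t 12.15 p [498.8 129.3 254.5] jaw hdg 4.05 toolY [-0.02   0.001 -1.   ] jaw [ 0.997  0.071 -0.02 ] F [0.5 0.1 0. ] w 54.9 q [ 0.02  0.32  1.37  0.    1.47 -0.05]
```

Call:
servo_tool(motion=[{"dx":-0.1,"dy":0.8,"dz":0,"rx":0,"ry":-0.6,"rz":0},{"dx":-0.1,"dy":0.6,"dz":0,"rx":0,"ry":-0.5,"rz":0},{"dx":0,"dy":0.2,"dz":-1,"rx":0,"ry":0,"rz":0},{"dx":0,"dy":0,"dz":-2,"rx":0,"ry":0,"rz":0},{"dx":0,"dy":0,"dz":-1,"rx":0,"ry":0,"rz":0},{"dx":0,"dy":0,"dz":0,"rx":0,"ry":0,"rz":0}])

```text
time: 12.75
position: [496.9, 144.9, 211.7]
tcp_rot: [-0.516, 0.483, -0.483, 0.517]
ft_force: [-1.0, -0.8, -0.0]
grip_width: 55.3
```

```bash
python3 -c "
from h import *
pose()
d=snap('side','s5');s=d['frame'][190:330,240:400]
cv2.imwrite('pics/c5.png',cv2.resize(s,(640,560),interpolation=2))"
```

```text
t 12.75 p [496.9 144.9 211.7] jaw hdg 3.88 toolY [ 0.001  0.001 -1.   ] jaw [0.998 0.068 0.001] F [-1.  -0.8 -0. ] w 55.3 q [ 0.05  0.35  1.45  0.    1.34 -0.01]
```

View pics/c5.png

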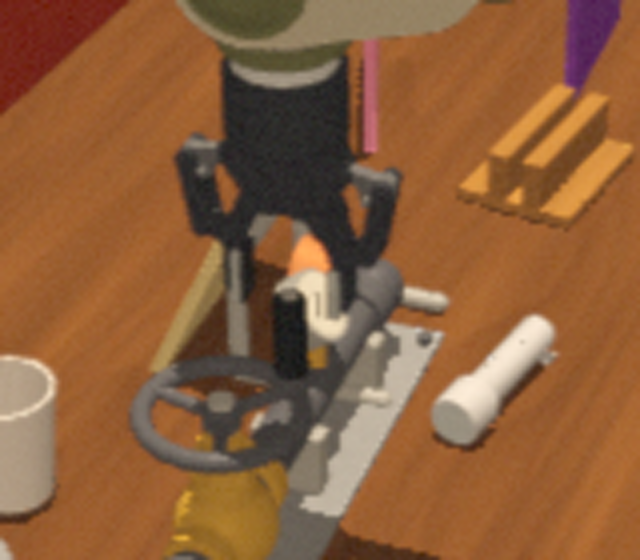

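Handle top (289,292) sits midway between the finger tips (238,345)/(340,300). Descend and grip.

Call:
servo_tool(motion=[{"dx":0,"dy":0.2,"dz":-0.8,"rx":0,"ry":0,"rz":0},{"dx":0,"dy":0.1,"dz":-0.9,"rx":0,"ry":0,"rz":0},{"dx":0,"dy":0,"dz":-0.4,"rx":0,"ry":0,"rz":0},{"dx":0,"dy":0,"dz":-0.2,"rx":0,"ry":0,"rz":0},{"dx":0,"dy":0,"dz":0,"rx":0,"ry":0,"rz":0}])

```text
time: 13.3
position: [497.9, 148.1, 188.6]
tcp_rot: [-0.515, 0.482, -0.484, 0.518]
ft_force: [-0.8, 0.1, -0.4]
grip_width: 55.4
```

Call:
servo_tool(motion=[{"dx":0,"dy":0,"dz":0,"rx":0,"ry":0,"rz":0},{"dx":0,"dy":0,"dz":0,"rx":0,"ry":0,"rz":0},{"dx":0,"dy":0,"dz":0,"rx":0,"ry":0,"rz":0},{"dx":0,"dy":0,"dz":0,"rx":0,"ry":0,"rz":0},{"dx":0,"dy":0,"dz":0,"rx":0,"ry":0,"rz":0}], fingers=255, grip_force=40)

```text
time: 13.8
position: [497.7, 147.9, 189.1]
tcp_rot: [-0.515, 0.482, -0.484, 0.518]
ft_force: [0.1, -0.6, -0.9]
grip_width: 20.8
```

```bash
python3 -c "
from h import *
p=pose()['position']
v=p[:2]-[522,190.5];print(v,np.hypot(*v),np.degrees(np.arctan2(v[1],v[0])))"
```

```text
t 13.8 p [497.7 147.9 189.1] jaw hdg 3.86 toolY [ 0.005  0.    -1.   ] jaw [0.998 0.067 0.005] F [ 0.1 -0.6 -0.9] w 20.8 q [ 0.06  0.38  1.48  0.    1.27 -0.01]
[-24.32912023 -42.61396769] 49.06991271456066 -119.72286331736072
```

Gripped (20.8 mm), radius 49 mm from the wheel axis. Start clockwise.

Call:
servo_tool(motion=[{"dx":-1.33,"dy":1.12,"dz":0,"rx":0,"ry":0,"rz":0},{"dx":-0.87,"dy":1.5,"dz":0,"rx":0,"ry":0,"rz":0},{"dx":-0.3,"dy":1.71,"dz":0,"rx":0,"ry":0,"rz":0},{"dx":0.3,"dy":1.71,"dz":0,"rx":0,"ry":0,"rz":0},{"dx":0.87,"dy":1.5,"dz":0,"rx":0,"ry":0,"rz":0},{"dx":0,"dy":0,"dz":0,"rx":0,"ry":0,"rz":0}])

```text
time: 14.4
position: [484.8, 222.9, 189.1]
tcp_rot: [-0.515, 0.48, -0.487, 0.516]
ft_force: [4.2, -1.7, -1.6]
grip_width: 21.0
```

```bash
cat >> h.py <<'E'
def ang(c=(522,190.5)):
    s=pose();p=s['position'];v=p[:2]-np.array(c);print('v',v.round(1),'r',np.hypot(*v).round(1),'ang',np.degrees(np.arctan2(v[1],v[0])).round(1))
E
python3 -c "
from h import *
ang()"
```

```text
t 14.4 p [484.8 222.9 189.1] jaw hdg 3.69 toolY [ 0.008 -0.006 -1.   ] jaw [0.998 0.064 0.007] F [ 4.2 -1.7 -1.6] w 21.0 q [ 0.21  0.4   1.45 -0.01  1.29  0.15]
v [-37.2  32.4] r 49.4 ang 138.9
```

Call:
servo_tool(motion=[{"dx":1.33,"dy":1.12,"dz":0,"rx":0,"ry":0,"rz":0},{"dx":1.63,"dy":0.59,"dz":0,"rx":0,"ry":0,"rz":0},{"dx":1.74,"dy":0,"dz":0,"rx":0,"ry":0,"rz":0},{"dx":1.63,"dy":-0.59,"dz":0,"rx":0,"ry":0,"rz":0},{"dx":0,"dy":0,"dz":0,"rx":0,"ry":0,"rz":0}])

```text
time: 14.9
position: [546.3, 235.3, 189.1]
tcp_rot: [0.516, -0.482, 0.484, -0.516]
ft_force: [1.8, -2.1, 0.3]
grip_width: 20.8
```

```bash
python3 -c "
from h import *
ang()"
```

```text
t 14.9 p [546.3 235.3 189.1] jaw hdg 3.78 toolY [ 0.002 -0.002 -1.   ] jaw [0.998 0.066 0.002] F [ 1.8 -2.1  0.3] w 20.8 q [ 0.21  0.5   1.27 -0.    1.37  0.14]
v [24.3 44.8] r 50.9 ang 61.6
```

Call:
servo_tool(motion=[{"dx":0.7,"dy":-0.5,"dz":0,"rx":0,"ry":0,"rz":0},{"dx":0.63,"dy":-0.6,"dz":0,"rx":0,"ry":0,"rz":0},{"dx":0.5,"dy":-0.7,"dz":0,"rx":0,"ry":0,"rz":0},{"dx":0.37,"dy":-0.78,"dz":0,"rx":0,"ry":0,"rz":0}])

```text
time: 15.3
position: [567.8, 213.0, 189.2]
tcp_rot: [-0.513, 0.483, -0.482, 0.52]
ft_force: [7.0, 6.4, -4.6]
grip_width: 20.5
```

Call:
servo_tool(motion=[{"dx":0.3,"dy":-0.81,"dz":0,"rx":0,"ry":0,"rz":0},{"dx":0.15,"dy":-0.86,"dz":0,"rx":0,"ry":0,"rz":0},{"dx":0,"dy":-0.87,"dz":0,"rx":0,"ry":0,"rz":0},{"dx":-0.14,"dy":-0.86,"dz":0,"rx":0,"ry":0,"rz":0}])

```text
time: 15.7
position: [571.7, 179.1, 189.2]
tcp_rot: [-0.511, 0.482, -0.483, 0.523]
ft_force: [3.5, 2.1, -0.9]
grip_width: 20.8
```

Call:
servo_tool(motion=[{"dx":-0.28,"dy":-0.83,"dz":0,"rx":0,"ry":0,"rz":0},{"dx":-0.42,"dy":-0.77,"dz":0,"rx":0,"ry":0,"rz":0},{"dx":-0.55,"dy":-0.69,"dz":0,"rx":0,"ry":0,"rz":0},{"dx":-0.65,"dy":-0.58,"dz":0,"rx":0,"ry":0,"rz":0}])

```text
time: 16.1
position: [550.3, 148.6, 189.1]
tcp_rot: [-0.511, 0.482, -0.483, 0.523]
ft_force: [0.2, 4.5, 0.5]
grip_width: 21.1
```

Call:
servo_tool(motion=[{"dx":-0.76,"dy":-0.42,"dz":0,"rx":0,"ry":0,"rz":0},{"dx":-0.82,"dy":-0.28,"dz":0,"rx":0,"ry":0,"rz":0},{"dx":-0.86,"dy":-0.14,"dz":0,"rx":0,"ry":0,"rz":0},{"dx":-0.87,"dy":0.02,"dz":0,"rx":0,"ry":0,"rz":0}])

```text
time: 16.5
position: [513.5, 141.3, 189.1]
tcp_rot: [-0.51, 0.483, -0.482, 0.525]
ft_force: [5.0, 11.0, -2.3]
grip_width: 21.3
```

Call:
servo_tool(motion=[{"dx":-0.84,"dy":0.23,"dz":0,"rx":0,"ry":0,"rz":0},{"dx":-0.79,"dy":0.37,"dz":0,"rx":0,"ry":0,"rz":0},{"dx":-0.71,"dy":0.5,"dz":0,"rx":0,"ry":0,"rz":0},{"dx":-0.62,"dy":0.62,"dz":0,"rx":0,"ry":0,"rz":0}])

```text
time: 16.9
position: [500.8, 149.0, 189.8]
tcp_rot: [-0.501, 0.466, -0.5, 0.53]
ft_force: [39.7, -23.8, -26.0]
grip_width: 21.2
```

Stop felt (force jumped to ~46 N). Relax and read the angle.

Call:
servo_tool(motion=[{"dx":0,"dy":0,"dz":0,"rx":0,"ry":0,"rz":0},{"dx":0,"dy":0,"dz":0,"rx":0,"ry":0,"rz":0}])

```text
time: 17.1
position: [501.9, 147.8, 189.4]
tcp_rot: [-0.5, 0.466, -0.501, 0.53]
ft_force: [2.2, 7.9, 5.1]
grip_width: 21.1
```

```bash
python3 -c "
from h import *
ang()"
```

```text
t 17.1 p [501.9 147.8 189.4] jaw hdg 3.64 toolY [ 0.065 -0.003 -0.998] jaw [0.996 0.063 0.064] F [2.2 7.9 5.1] w 21.1 q [ 0.06  0.36  1.51 -0.01  1.2   0.  ]
v [-20.1 -42.7] r 47.2 ang -115.2
```

Call:
servo_tool(motion=[{"dx":0,"dy":0,"dz":0,"rx":0,"ry":1.8,"rz":0},{"dx":0,"dy":0,"dz":0,"rx":0,"ry":1.8,"rz":0},{"dx":0,"dy":0,"dz":0,"rx":0,"ry":0,"rz":0}])

```text
time: 17.4
position: [502.6, 148.1, 189.4]
tcp_rot: [-0.514, 0.483, -0.485, 0.517]
ft_force: [1.9, 1.4, -1.3]
grip_width: 20.8
```

```bash
python3 -c "
from h import *
ang()"
```

```text
t 17.4 p [502.6 148.1 189.4] jaw hdg 3.59 toolY [ 0.005 -0.    -1.   ] jaw [0.998 0.063 0.005] F [ 1.9  1.4 -1.3] w 20.8 q [ 0.06  0.39  1.47 -0.    1.28 -0.  ]
v [-19.4 -42.4] r 46.6 ang -114.6
```

Call:
servo_tool(motion=[{"dx":-0.18,"dy":0.08,"dz":0,"rx":0,"ry":0,"rz":0},{"dx":-0.18,"dy":0.08,"dz":0,"rx":0,"ry":0,"rz":0}])

```text
time: 17.6
position: [502.0, 148.3, 189.5]
tcp_rot: [-0.512, 0.479, -0.489, 0.518]
ft_force: [14.6, -3.2, -10.5]
grip_width: 21.2
```

```bash
python3 -c "
from h import *
ang()"
```

```text
t 17.6 p [502.  148.3 189.5] jaw hdg 3.55 toolY [ 0.016 -0.003 -1.   ] jaw [0.998 0.062 0.016] F [ 14.6  -3.2 -10.5] w 21.2 q [ 0.06  0.38  1.48 -0.    1.27  0.  ]
v [-20.  -42.2] r 46.7 ang -115.3
```

Wheel fit: centre (523,190.5), r 50; stop at about −114.5° (TCP x 502.3, y 148.2), reached after ~354°. Now open two turns counter-clockwise, half a turn at a time.

Call:
servo_tool(motion=[{"dx":1.68,"dy":-0.43,"dz":0,"rx":0,"ry":0.5,"rz":0},{"dx":1.73,"dy":0.17,"dz":0,"rx":0,"ry":0,"rz":0},{"dx":1.57,"dy":0.75,"dz":0,"rx":0,"ry":0,"rz":0},{"dx":1.22,"dy":1.24,"dz":0,"rx":0,"ry":0,"rz":0},{"dx":0.72,"dy":1.58,"dz":0,"rx":0,"ry":0,"rz":0},{"dx":0.14,"dy":1.73,"dz":0,"rx":0,"ry":0,"rz":0},{"dx":-0.46,"dy":1.67,"dz":0,"rx":0,"ry":0,"rz":0},{"dx":-1.01,"dy":1.41,"dz":0,"rx":0,"ry":0,"rz":0},{"dx":-1.43,"dy":0.98,"dz":0,"rx":0,"ry":0,"rz":0}])

```text
time: 18.5
position: [550.7, 234.6, 189.6]
tcp_rot: [-0.508, 0.476, -0.497, 0.518]
ft_force: [11.3, 11.9, -3.2]
grip_width: 21.0
```

```bash
python3 -c "
from h import *
ang((523,190.5))"
```

```text
t 18.5 p [550.7 234.6 189.6] jaw hdg 3.09 toolY [ 0.031 -0.01  -0.999] jaw [0.998 0.054 0.031] F [11.3 11.9 -3.2] w 21.0 q [ 0.21  0.5   1.27 -0.02  1.34  0.16]
v [27.7 44.1] r 52.1 ang 57.9
```

Call:
servo_tool(motion=[{"dx":-1.72,"dy":0.55,"dz":0,"rx":-0.3,"ry":0.8,"rz":0},{"dx":-1.81,"dy":0,"dz":0,"rx":-0.3,"ry":0.8,"rz":0},{"dx":-1.7,"dy":-0.62,"dz":0,"rx":0,"ry":0,"rz":0},{"dx":-1.37,"dy":-1.18,"dz":0,"rx":0,"ry":0,"rz":0},{"dx":-0.86,"dy":-1.59,"dz":0,"rx":0,"ry":0,"rz":0},{"dx":-0.24,"dy":-1.79,"dz":0,"rx":0,"ry":0,"rz":0},{"dx":0.41,"dy":-1.76,"dz":0,"rx":0,"ry":0,"rz":0},{"dx":1.01,"dy":-1.5,"dz":0,"rx":0,"ry":0,"rz":0},{"dx":1.48,"dy":-1.04,"dz":0,"rx":0,"ry":0,"rz":0}])

```text
time: 19.4
position: [500.7, 148.2, 189.5]
tcp_rot: [-0.511, 0.476, -0.494, 0.519]
ft_force: [3.6, 16.2, -3.3]
grip_width: 20.6
```

```bash
python3 -c "
from h import *
ang((523,190.5))"
```

```text
t 19.4 p [500.7 148.2 189.5] jaw hdg 3.44 toolY [ 0.026 -0.01  -1.   ] jaw [0.998 0.06  0.025] F [ 3.6 16.2 -3.3] w 20.6 q [ 0.07  0.38  1.49 -0.01  1.25  0.01]
v [-22.3 -42.3] r 47.8 ang -117.8
```

Call:
servo_tool(motion=[{"dx":1.66,"dy":-0.5,"dz":0,"rx":-0.3,"ry":0.8,"rz":0},{"dx":1.73,"dy":0.1,"dz":0,"rx":-0.3,"ry":0.7,"rz":0},{"dx":1.59,"dy":0.7,"dz":0,"rx":0,"ry":0,"rz":0},{"dx":1.26,"dy":1.2,"dz":0,"rx":0,"ry":0,"rz":0},{"dx":0.78,"dy":1.55,"dz":0,"rx":0,"ry":0,"rz":0},{"dx":0.2,"dy":1.73,"dz":0,"rx":0,"ry":0,"rz":0},{"dx":-0.4,"dy":1.69,"dz":0,"rx":0,"ry":0,"rz":0},{"dx":-1.0,"dy":1.42,"dz":0,"rx":0,"ry":0,"rz":0},{"dx":-1.43,"dy":0.95,"dz":0,"rx":0,"ry":0,"rz":0}])

```text
time: 20.3
position: [550.9, 234.6, 189.6]
tcp_rot: [0.513, -0.477, 0.497, -0.512]
ft_force: [11.7, 11.2, -6.0]
grip_width: 20.9
```

```bash
python3 -c "
from h import *
ang((523,190.5))"
```

```text
t 20.3 p [550.9 234.6 189.6] jaw hdg 3.01 toolY [ 0.02 -0.02 -1.  ] jaw [0.998 0.053 0.019] F [11.7 11.2 -6. ] w 20.9 q [ 0.21  0.51  1.26 -0.02  1.36  0.17]
v [27.9 44.1] r 52.2 ang 57.6
```

Call:
servo_tool(motion=[{"dx":-1.72,"dy":0.55,"dz":0,"rx":-0.5,"ry":0.6,"rz":0},{"dx":-1.81,"dy":0,"dz":0,"rx":-0.5,"ry":0.5,"rz":0},{"dx":-1.7,"dy":-0.62,"dz":0,"rx":0,"ry":0,"rz":0},{"dx":-1.37,"dy":-1.18,"dz":0,"rx":0,"ry":0,"rz":0},{"dx":-0.86,"dy":-1.59,"dz":0,"rx":0,"ry":0,"rz":0},{"dx":-0.24,"dy":-1.79,"dz":0,"rx":0,"ry":0,"rz":0},{"dx":0.41,"dy":-1.76,"dz":0,"rx":0,"ry":0,"rz":0},{"dx":0.8,"dy":-1.1,"dz":0,"rx":0,"ry":0,"rz":0},{"dx":0,"dy":0,"dz":0,"rx":0,"ry":0,"rz":0},{"dx":0,"dy":0,"dz":0,"rx":0,"ry":0,"rz":0}])

```text
time: 21.3
position: [484.5, 161.0, 189.6]
tcp_rot: [0.515, -0.472, 0.499, -0.513]
ft_force: [4.4, 6.3, -1.8]
grip_width: 21.2
```

```bash
python3 -c "
from h import *
ang((523,190.5))"
```

```text
t 21.3 p [484.5 161.  189.6] jaw hdg 3.27 toolY [ 0.025 -0.028 -0.999] jaw [0.998 0.057 0.024] F [ 4.4  6.3 -1.8] w 21.2 q [ 0.1   0.36  1.51 -0.03  1.25  0.06]
v [-38.5 -29.5] r 48.5 ang -142.6
```

Call:
servo_tool(motion=[{"dx":0.52,"dy":-0.54,"dz":0,"rx":0.8,"ry":0.7,"rz":0},{"dx":0.6,"dy":-0.46,"dz":0,"rx":0.8,"ry":0.7,"rz":0},{"dx":0.5,"dy":-0.3,"dz":0,"rx":0,"ry":0,"rz":0},{"dx":0,"dy":0,"dz":0,"rx":0,"ry":0,"rz":0},{"dx":0,"dy":0,"dz":0,"rx":0,"ry":0,"rz":0}])

```text
time: 21.8
position: [499.0, 149.4, 189.6]
tcp_rot: [-0.513, 0.485, -0.485, 0.516]
ft_force: [3.7, 4.9, -3.5]
grip_width: 20.9
```

```bash
python3 -c "
from h import *
ang((523,190.5))"
```

```text
t 21.8 p [499.  149.4 189.6] jaw hdg 3.38 toolY [ 0.004  0.004 -1.   ] jaw [0.998 0.059 0.004] F [ 3.7  4.9 -3.5] w 20.9 q [0.06 0.38 1.48 0.   1.28 0.  ]
v [-24.  -41.1] r 47.6 ang -120.3
```

Call:
servo_tool(motion=[{"dx":0.35,"dy":-0.15,"dz":0,"rx":0,"ry":0,"rz":0},{"dx":0,"dy":0,"dz":0,"rx":0,"ry":0,"rz":0},{"dx":0,"dy":0,"dz":0,"rx":0,"ry":0,"rz":0}])

```text
time: 22.1
position: [501.6, 148.0, 189.6]
tcp_rot: [-0.513, 0.484, -0.485, 0.517]
ft_force: [2.2, 3.3, -2.3]
grip_width: 21.1
```

```bash
python3 -c "
from h import *
ang((523,190.5))
d=snap('side','s6');s=d['frame'][170:330,220:400]
a=cv2.resize(s,(500,444),interpolation=2)
t=snap('top','t6')['frame'][150:300,150:350]
b=cv2.resize(t,(300,225),interpolation=2);c=np.zeros((444,800,3),np.uint8);c[:,:500]=a;c[:225,500:]=b
cv2.imwrite('pics/c6.png',c)"
```

```text
t 22.1 p [501.6 148.  189.6] jaw hdg 3.43 toolY [ 0.005  0.003 -1.   ] jaw [0.998 0.06  0.005] F [ 2.2  3.3 -2.3] w 21.1 q [ 0.06  0.38  1.47  0.    1.28 -0.  ]
v [-21.4 -42.5] r 47.6 ang -116.7
```

View pics/c6.png

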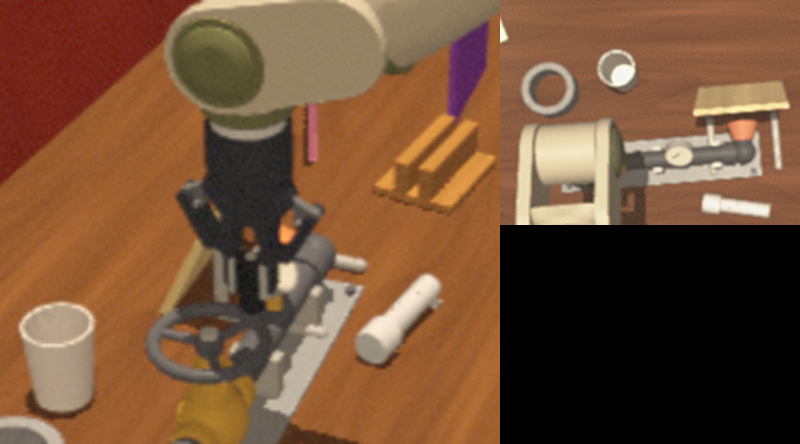

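Handle gripped at (255,280). The board still leans on the hoop, centred on the nozzle (top crop 695–788, nozzle at 741), and the cup, tape and torch haven't moved. TCP is within about 1 mm of the stop reading, two turns later. Handing in.

```bash
python3 -c "
from h import *
print(ticket.close_job())"
```

```text
the job is handed in; nothing more can be done
None
```

The job is handed in at about 22 s on the robot's clock, with both parts done in the order asked. The arm is standing by with the handle gripped.

**Board:** I took it from the stand and leaned it, foot on the table, about 24° back onto the far side of the hoop. The foot is roughly 55 mm beyond the bar. The last top picture shows it standing by itself and centred on the nozzle.

**Valve:** I turned the wheel about 354° clockwise to the hard stop. A second, lighter push moved it less than 1 mm. I then opened it two full turns. The final gripper position is within about 1 mm of the reading at the stop, roughly 0.02 rad.

**Checks that were not clean:**
- On first hitting the stop, the force rose to about 46 N along x and y (53 N in all), well under the 120 N wrist limit. I don't know whether it counts against the 40 N limit on the gripper's body, as the push went through the fingers on the handle.
- That push tilted the tool about 4° and slid the pads about 3 mm on the handle. I straightened the tool before opening. The slip leaves an uncertainty of about 0.03 rad in the two turns.

In the last pictures the cup, tape and torch are where they started.

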